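# Demould a cured specimen mount

### The arm

A 6-joint arm with a two-finger parallel gripper is mounted at the origin on a cart in front of the work surface, level with it; the furniture and walls round the work are solid. World frame = base frame: x ahead of the robot, y to its left, z up, the work surface at z = 0. Lengths are in mm, angles in degrees, forces in N, time in s.
With the tool pointing down it reaches from about 425 to 1125 mm from the base axis. Payload 14.9 kg.
Tool frame: the origin (TCP) lies at the very end of the fingers, on their centre line; the grasp point (between the pads) lies 19 mm behind it; x points along the fingers, y is the direction in which the jaws open and shut, and the axes are right-handed (so a half turn about x gives the same grasp; the last joint's range is limited). The gripper opens to 91 mm and grips with 3 to 60 N. Pads are 32 mm wide; open, the fingers measure 118 mm over their backs; the gripper's body (76 mm by 178 mm) begins 60 mm behind the grasp point.
Start: joints at [-66.939, 21.709, 99.362, -0, 58.929, -1.908], TCP at [295.493, -634.588, 213.932] pointing down, gripper open.
Joint ranges: [-158.91, 158.91], [-42.39, 125.64], [0.06, 152.35], [-60.88, 240.88], [17.5, 164.5], [-176.32, 176.32]. Speed limits (degrees/s): [108.29, 108.29, 136.94, 180, 180, 180].

### API

Orientations are given as a 3x3 rotation matrix whose columns are the frame's x, y, z axes.
In Python, from plant import r gives the robot as it stands.
- The arm moves only by the tool send_rows, never from a script. Its argument "motion" is a list of rows, each a list of 3 entries, a list of its own where there are three numbers: the shift along the tool's x, y, z in cm, then the turn, a rotation vector about the tool's x, y, z in degrees, then the opening in per cent of the stroke, from 0 (shut) to 100 (fully open). A call has 1 to 5 rows; each row shifts and turns the pose as measured when the row begins, along the tool's axes as they then stand; what a row does not reach is not made up. A row lasts 1/8 s, in which the tool goes at most 62.5 mm and 10.7 degrees, less where a joint would pass 70% of its speed; a pose out of reach is approached as far as the arm can. A call with a gripper value outside its range is refused whole. The fingers move at their own pace and stop on an object; the grip force is fixed at half the most. Time passes only in rows, so rows that do not move let the fingers close. It gives the time, the measured TCP pose, the force and the opening at its end, in the units of the state.
- r.read_state(): the state, without advancing time (a new reading comes with each control period).
- r.snapshot(name): name is "scene" or "top" or "wrist"; returns a dict with "img" (384x512x3 uint8, red, green, blue), "vfov" (degrees; the focal length in pixels is half the picture's height over the tangent of half this angle, whatever the lens; pixels are square), "cx", "cy" (the principal point, pixels), "R" (3x3) and "t" (3): a world point X has camera coordinates R X + t. Camera axes: x right, y down, z forward; pixel columns grow to the right and rows downward; lengths in mm; the calibration is good to about 2 mm. A picture is of the moment at which its call begins. There is no depth.
- r.sign_off(): hands the job in, once; it reports no verdict.
The state is a dict: "time_s": time; "joint_positions": joint angles; "joint_velocities": joint speeds; "joint_torque": joint torques, N m; "position": TCP position; "ee_rot": TCP orientation; "wrist_force": force on the tool from outside, world axes, zero at the start; "torque": the same for the moment, N m; "grip_width": finger opening in mm.
Only numpy, scipy, OpenCV 4.12 (cv2) and the standard library are available. Lean on these libraries where they do the work, as an engineer would, in place of code of your own. Each camera call takes 0.05 s, during which the arm holds its last target.

### The job

The green resin mount in the casting mould has cured: swing the mould's cover all the way open, press the ejector lever fully down so that the mount rises, lift the mount out and set it gently, same way up, in the empty compartment of the specimen tray. Then bring the ejector lever fully back up and swing the cover shut over the cavity, ready for the next casting. Leave the other mounts and everything else on the bench where they are.

Things in the scene. Friction and masses are not known exactly. Their poses are not given: they have to be found in the camera images.
- mould: Casting mould, fixed: dark base plate 106 (x) x 160 (y) x 14 mm carrying an aluminium block 84 x 84 mm, whose flat top (rim) is 61 mm above the bench. Origin on the bench under the cavity's centre. Cavity: upright round bore, 42 mm; its floor, the ejector plate, is 32 mm above the bench when down, 50 when up. Cover hinge on the mould's +y side, ejector lever on its -y side.
- swing_cover (a joint): Cover, rad: 0 = shut over the cavity, 1.95 = fully open at its stop. Turns level about the upright hinge pillar; opening carries the knob (58 mm from the axis) from above the cavity towards the mould's -x and then +y side, clockwise from above. About 1.5 N at the knob moves it; stays where left. Disc 66 mm across, 7 mm thick, underside 2 mm above the rim.
- cover_knob (a point): Middle of the grip of the cover's black round knob, 20 mm in diameter, 86 mm above the bench; the grip reaches from 8 mm below this point to 9 mm above it; the disc's top lies 16 mm below it. Turns with the cover.
- cover_pivot (a point): Point on the upright axis of the cover's hinge, at the height of cover_knob; mould x 0, y +58 mm.
- ejector_lever (a joint): Ejector lever of the mould, in rad: 0 = lever up, ejector plate down; 0.63 = lever fully down against its stop, ejector plate raised by 18 mm (in proportion between). About 2.5 N at the ball moves it; it stays where it is left.
- lever_ball (a point): Centre of the black ball, 22 mm in diameter, on the end of the ejector lever, a thin rod in the mould's y-z plane pivoted at mould (0, -56, 46) mm. The ball is 88 mm from the pivot: at mould (0, -135, 84) mm when up (0.45 rad above level), (0, -143, 30) mm when fully down (0.18 rad below level).
- mount: Green cast resin disc, 40 mm in diameter, 26 mm high, a steel and brass clip showing in its top face, 35 to 70 g. Origin at the centre of its underside, z up through its top. Starts in the cavity on the ejector plate, 1 mm of play all round, top 3 mm below the rim; with the lever fully down it stands 15 mm out of the cavity.
- tray: White specimen tray, fixed: 64 (x) x 156 (y) x 12 mm, walls and floor 3 mm, three compartments in a row along its y, each 58 (x) x 48 (y) mm. Origin on the bench under its centre. The middle and -y compartments hold older mounts; the one at the +y end is empty.
- tray_free (a point): Centre of the floor of the tray's empty compartment, 3 mm above the bench, 51 mm from the tray's centre towards its +y; axes as the tray's.
- old_mount_a: Black older mount in the tray's middle compartment, same size as the green one: leave it alone.
- old_mount_b: Dark red older mount in the tray's compartment at the -y end, same size: leave it alone.
- amber_bottle: Brown bottle with black cap, 54 mm wide, 112 mm high, bystander.
- wash_bottle: White wash bottle with blue cap and bent spout, 60 x 106 x 181 mm, bystander.
- beaker: Small glass beaker, 52 mm wide, 66 mm high, bystander.
- oil_bottle: Small brown dropper bottle, 26 mm wide, 52 mm high, bystander.
- forceps: Steel forceps 131 mm long, lying on the bench, bystander.
- bench_log: Dark red book 106 x 150 x 16 mm, bystander.
- slide_box: Flat green box 99 x 172 x 25 mm, bystander.
- marker: White and blue felt marker, 128 mm long, lying on the book, bystander.

How it is judged:
By the outcome, as a careful person would: the job done as asked, in the order asked, and still so for the second after the job is handed in, with the robot touching nothing.
It also fails if it takes over 67 s, if anything falls off the work surface, if the arm or the gripper's body presses on something with over 40 N, if the wrist force passes 120 N, or if a joint passes its speed limit or range.

## Working session

There is one attempt and no reset: what is moved stays moved. The work goes in short steps, Python scripts to look and compute and a tool call to move; the robot and the scene stay as the last step left them, time stands still between calls to the robot, and variables do not carry over. Pictures are saved under pics/ and viewed, and the job is handed in when it is done.

Besides the shell and the picture viewer there is one more tool, called as a command line: name --argument value ..., lists and objects as JSON in quotes. send_rows: Moves the arm, as the interface text tells. Its arguments: {"type":"object","properties":{"motion":{"type":"array","items":{"type":"array"}}},"required":["motion"]}

```bash
ls; mkdir -p pics; cat > h.py <<'E'
import numpy as np, cv2
from plant import r
def snap(n,f):
    s=r.snapshot(n); cv2.imwrite(f'pics/{f}.png',s['img'][:,:,::-1]); np.savez(f'pics/{f}.npz',**{k:np.array(v) for k,v in s.items()}); return s
def load(f): return {k:v for k,v in np.load(f'pics/{f}.npz').items()}
def ray(s,u,v):
    f=s['img'].shape[0]/2/np.tan(np.radians(float(s['vfov']))/2)
    R=np.array(s['R']);t=np.array(s['t'])
    d=R.T@np.array([(u-float(s['cx']))/f,(v-float(s['cy']))/f,1.]); c=-R.T@t
    return c,d/np.linalg.norm(d)
def plane(s,u,v,z):
    c,d=ray(s,u,v); return c+d*(z-c[2])/d[2]
def proj(s,X):
    f=s['img'].shape[0]/2/np.tan(np.radians(float(s['vfov']))/2)
    p=np.array(s['R'])@np.array(X,float)+np.array(s['t']); return f*p[0]/p[2]+float(s['cx']),f*p[1]/p[2]+float(s['cy'])
def tri(rs):
    A=np.zeros((3,3));b=np.zeros(3)
    for c,d in rs:
        P=np.eye(3)-np.outer(d,d);A+=P;b+=P@c
    X=np.linalg.solve(A,b); return X,[float(np.linalg.norm((np.eye(3)-np.outer(d,d))@(X-c))) for c,d in rs]
E
python3 - <<'E'
from h import *
np.set_printoptions(precision=3,suppress=True)
for n in ['scene','top','wrist']:
    s=snap(n,n+'0'); print(n,s['img'].shape,s['vfov'],s['cx'],s['cy'],-np.array(s['R']).T@s['t'])
st=r.read_state();print(st)
E
```

```text
pics
scene (384, 512, 3) 48.23073801314065 257.9843552512406 192.3105716813359 [-254.618  683.108  998.825]
top (384, 512, 3) 50.127342977667176 259.6989173303674 200.25299738522557 [ 337.376 -174.032 1485.816]
wrist (384, 512, 3) 61.05639477226491 253.73981631896015 195.2259123027812 [ 357.861 -606.324  384.183]
{'time_s': 0.15, 'joint_positions': array([-66.938,  21.732,  99.386,  -0.   ,  58.927,  -1.908]), 'joint_velocities': array([ 0.128, -0.031, -0.073, -0.047,  0.022,  0.019]), 'joint_torque': array([  0.004, -76.41 , -43.465,   0.065,   0.041,  -0.   ]), 'position': array([ 295.385, -634.326,  213.46 ]), 'ee_rot': array([[-0.   ,  0.422, -0.907],
       [ 0.001, -0.907, -0.422],
       [-1.   , -0.001, -0.   ]]), 'wrist_force': array([-0.162, -0.4  , -0.417]), 'torque': array([-0.03 ,  0.007,  0.026]), 'grip_width': 91.18200030190734}
```

View pics/scene0.png

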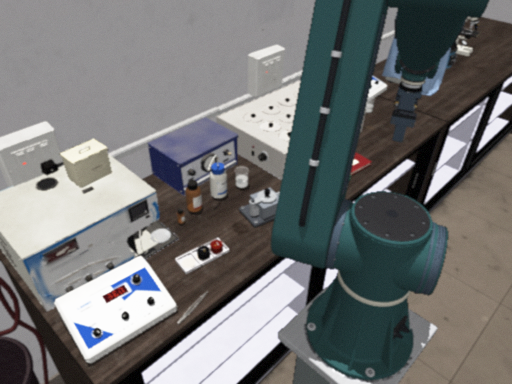

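View pics/top0.png

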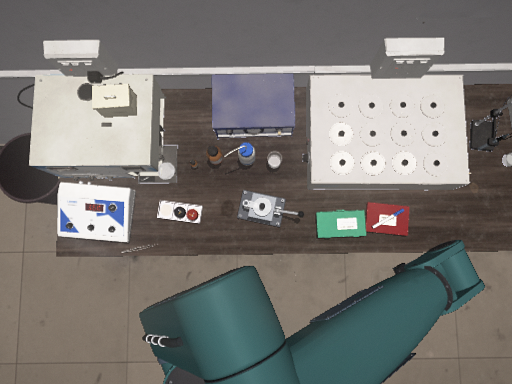

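View pics/wrist0.png

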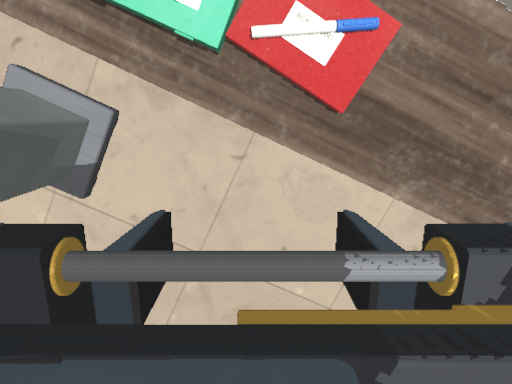

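The top view shows the mould around (262,207), with the lever ball to its right near (299,214). The tray is at (180,212), with its empty compartment on the left (+y). I'll zoom in for rough positions.

```bash
python3 - <<'E'
from h import *
np.set_printoptions(precision=1,suppress=True)
s=load('top0')
a=s['img'][180:240,140:320][:,:,::-1]; cv2.imwrite('pics/topz.png',cv2.resize(a,None,fx=4.4,fy=4.4,interpolation=cv2.INTER_CUBIC))
for n,u,v,z in [('disc',262,207,75),('ball',299,214,84),('tray',180,212,12),('empty',166,211,3)]: print(n,plane(s,u,v,z))
E
```

```text
disc [ 499.4 -176.2   75. ]
ball [ 472.6 -302.7   84. ]
tray [492.5 120.   12. ]
empty [497.8 172.8   3. ]
```

View pics/topz.png

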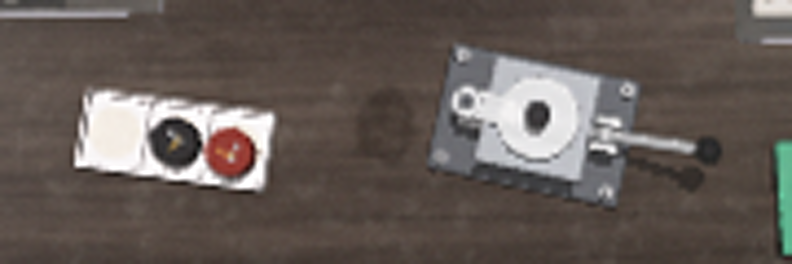

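```bash
python3 - <<'E'
from h import *
np.set_printoptions(precision=3,suppress=True)
s=load('wrist0');st=r.read_state();T=st['ee_rot']
print(T.T@s['R'].T, T.T@(-s['R'].T@s['t']-st['position']))
a=np.radians(-12);ny=np.array([np.cos(a),np.sin(a),0]);N=np.c_[[0,0,-1],ny,np.cross([0,0,-1],ny)]
from scipy.spatial.transform import Rotation as Ro
print(Ro.from_matrix(T.T@N).as_rotvec(degrees=True))
print('shift',T.T@(np.array([500,-230,300])-st['position'])/10)
E
```

```text
[[ 0.    -0.242  0.97 ]
 [ 1.    -0.001 -0.   ]
 [ 0.001  0.97   0.242]] [-170.722    0.857  -68.461]
[-53.03   -0.022   0.04 ]
shift [ -8.632 -28.022 -35.617]
```

```bash
cat >> h.py <<'E'
from scipy.spatial.transform import Rotation as Ro
def Rdown(yaw): # tool y axis at world angle yaw(deg), pointing down
    a=np.radians(yaw);ny=np.array([np.cos(a),np.sin(a),0]);x=np.array([0,0,-1.]);return np.c_[x,ny,np.cross(x,ny)]
def plan(P,R,g,maxmm=60,maxdeg=10.5,n=None,mid=None):
    st=r.read_state();p=st['position'];T=st['ee_rot'];P=np.array(P,float)
    rv=Ro.from_matrix(T.T@R).as_rotvec(degrees=True)
    n=n or int(max(1,np.ceil(np.linalg.norm(P-p)/maxmm),np.ceil(np.linalg.norm(rv)/maxdeg)))
    print('n',n,'total mm',np.round(P-p,1),'rot',np.round(rv,2))
    rows=[]
    for i in range(n):
        d=T.T@(P-p)/n/10
        rows.append([[round(float(x),2)+0. for x in d],[round(float(x),1)+0. for x in rv/n],g])
        T=T@Ro.from_rotvec(rv/n,degrees=True).as_matrix()
    for i in range(0,n,5): print(rows[i:i+5])
E
python3 - <<'E'
from h import *
plan([473,-305,300],Rdown(-12),100)
E
```

```text
n 7 total mm [177.6 329.3  86.5] rot [-5.303e+01 -2.000e-02  4.000e-02]
[[[-1.23, -3.19, -4.29], [-7.6, 0.0, 0.0], 100], [[-1.23, -2.6, -4.67], [-7.6, 0.0, 0.0], 100], [[-1.23, -1.96, -4.97], [-7.6, 0.0, 0.0], 100], [[-1.24, -1.29, -5.19], [-7.6, 0.0, 0.0], 100], [[-1.24, -0.6, -5.31], [-7.6, 0.0, 0.0], 100]]
[[[-1.24, 0.11, -5.34], [-7.6, 0.0, 0.0], 100], [[-1.24, 0.81, -5.28], [-7.6, 0.0, 0.0], 100]]
```

send_rows --motion '[[[-1.2,-3.2,-4.3],[-7.6,0,0],100],[[-1.2,-2.6,-4.7],[-7.6,0,0],100],[[-1.2,-2.0,-5.0],[-7.6,0,0],100],[[-1.2,-1.3,-5.2],[-7.6,0,0],100],[[-1.2,-0.6,-5.3],[-7.6,0,0],100]]'

```text
time_s: 0.78
position: [421.9, -392.4, 273.1]
ee_rot: [[-0.002, 0.898, -0.441], [0.003, -0.441, -0.898], [-1.0, -0.003, -0.002]]
wrist_force: [1.1, -0.5, -0.3]
grip_width: 91.0
```

send_rows --motion '[[[-1.2,0.1,-5.3],[-7.6,0,0],100],[[-1.2,0.8,-5.3],[-7.6,0,0],100]]'

```text
time_s: 1.02
position: [471.4, -294.1, 298.1]
ee_rot: [[-0.002, 0.983, -0.181], [0.003, -0.181, -0.983], [-1.0, -0.002, -0.003]]
wrist_force: [0.5, -0.1, -0.5]
grip_width: 91.3
```

```bash
python3 - <<'E'
from h import *
snap('wrist','w1');plan([473,-305,300],Rdown(-12),100)
E
```

```text
n 1 total mm [ -0.6 -14.7   0.4] rot [ 2.05 -0.2   0.03]
[[[-0.04, 0.19, 1.46], [2.0, -0.2, 0.0], 100]]
```

View pics/w1.png

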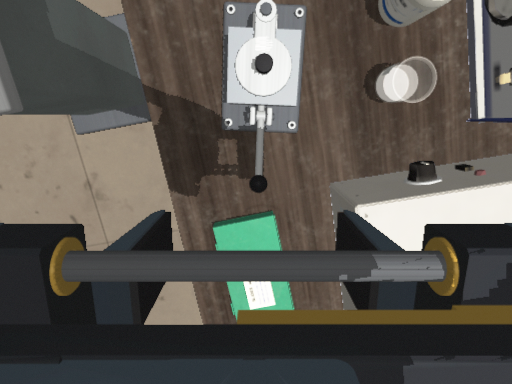

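Wrist view: the knob is at about (264,64), the ball at (258,184), the hinge pillar at (265,10) and the base plate around (263,68). I'll take a second view from a different place to triangulate.

send_rows --motion '[[[2.0,-5.5,1.0],[0,0,0],100],[[2.0,-5.5,0.5],[0,0,0],100],[[0,0,0],[0,0,0],100]]'

```text
time_s: 1.45
position: [361.1, -283.7, 258.6]
ee_rot: [[0.001, 0.986, -0.167], [0.003, -0.167, -0.986], [-1.0, 0.0, -0.003]]
wrist_force: [0.5, -1.4, -0.3]
grip_width: 91.3
```

```bash
python3 - <<'E'
from h import *
snap('wrist','w2');print(r.read_state()['position'])
for f in ['w1','w2']:
    s=load(f);print(f);a=s['img'][0:215,150:365][:,:,::-1] if f=='w1' else s['img'][0:215,:][:,:,::-1]
    k=600/a.shape[0] if f=='w1' else 1.55
    cv2.imwrite(f'pics/{f}z.png',cv2.resize(a,None,fx=k,fy=k))
E
```

```text
[ 362.95418752 -284.57580289  259.72243685]
w1
w2
```

View pics/w2z.png

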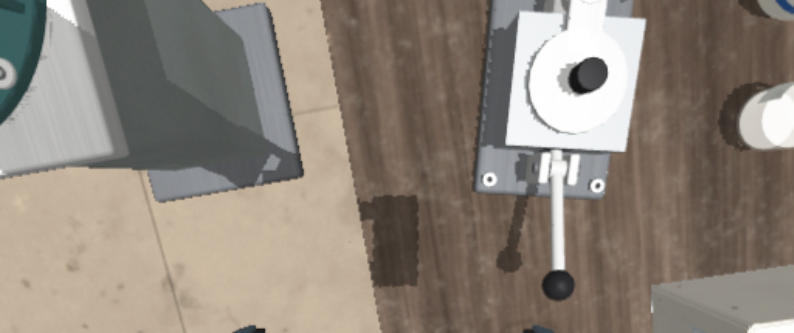

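View pics/w1z.png

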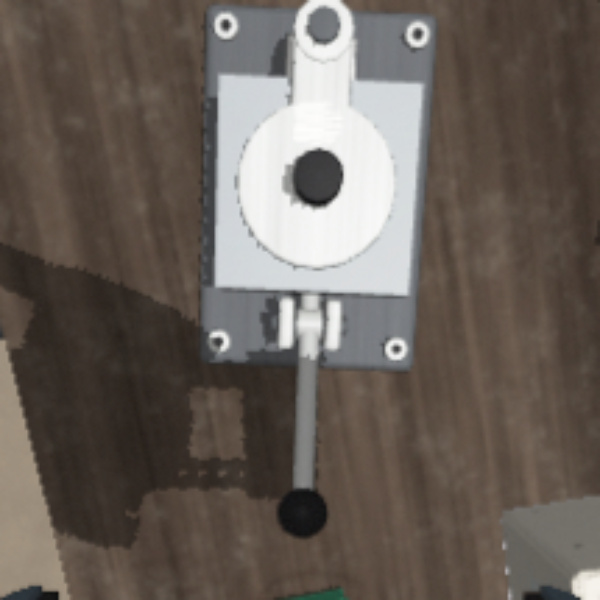

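```bash
python3 - <<'E'
from h import *
np.set_printoptions(precision=1,suppress=True)
C={}
for f,seeds in [('w1',{'ball':(258,184),'knob':(264,64)}),('w2',{'ball':(360,183),'knob':(381,48)})]:
    s=load(f);g=s['img'].max(axis=2)
    for n,(u,v) in seeds.items():
        for th in (45,60):
            w=22 ;sub=np.zeros_like(g);sub[v-w:v+w,u-w:u+w]=(g[v-w:v+w,u-w:u+w]<th)*255
            k,l,stt,c=cv2.connectedComponentsWithStats(sub)
            i=1+np.argmax(stt[1:,4]); ct=cv2.findContours((l==i).astype(np.uint8),0,2)[0][0]
            print(f,n,th,c[i],stt[i],cv2.minEnclosingCircle(ct))
        C[f,n]=c[i]
for n in ['ball','knob']:
    print(n,tri([ray(load(f),*C[f,n]) for f in ('w1','w2')]))
for n in ['w1','w2']:
    s=load(n);a=s['img']
    x0=215 if n=='w1' else 300
    cr=a[0:140,x0:x0+130][:,:,::-1]; cv2.imwrite(f'pics/{n}q.png',cv2.resize(cr,None,fx=4.2,fy=4.2,interpolation=cv2.INTER_CUBIC))
E
```

```text
w1 ball 45 [258.  183.2] [250 175  17  18 243] ((258.0, 183.27272033691406), 8.825779914855957)
w1 ball 60 [251.7 176.2] [236 162  31  31 533] ((251.0, 176.0), 19.105072021484375)
w1 knob 45 [261.2  70.7] [256  68  13   5  18] ((262.0, 69.5), 6.18475866317749)
w1 knob 60 [260.9  66.9] [256  56  16  18  60] ((262.3709716796875, 64.01612854003906), 9.130468368530273)
w2 ball 45 [357.1 182.6] [350 175  20  18 165] ((359.741943359375, 183.4193572998047), 9.869427680969238)
w2 ball 60 [359.4 183.6] [350 175  20  19 283] ((359.6618347167969, 183.5751495361328), 9.999251365661621)
w2 knob 45 [371.8  52.1] [367  40  15  20 101] ((375.5, 49.83333206176758), 9.846138000488281)
w2 knob 60 [371.9  52.1] [367  40  15  20 113] ((375.5, 49.83333206176758), 9.846138000488281)
ball (array([ 468.5, -298.4,  106.1]), [4.188483079270676, 4.188483079270745])
knob (array([ 501.7, -177.5,   75.2]), [0.389648516297329, 0.38964851629733777])
```

View pics/w1q.png

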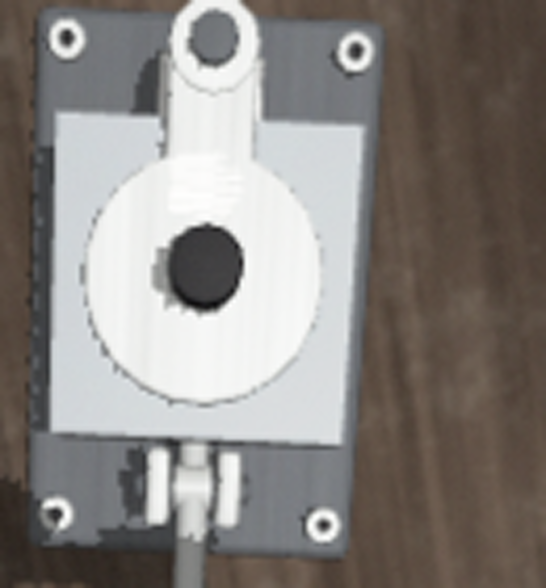

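View pics/w2q.png

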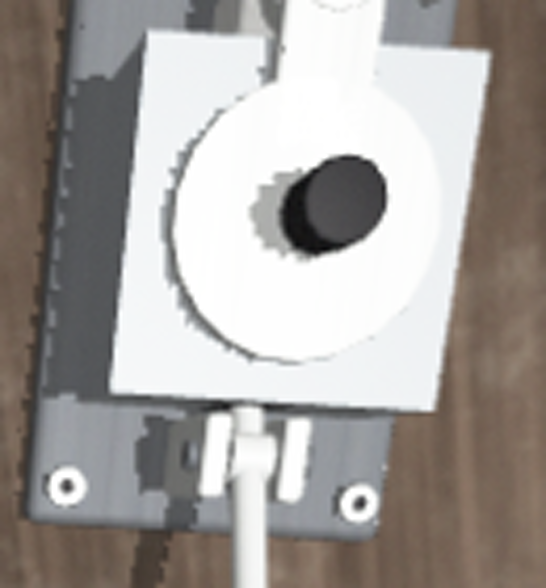

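```bash
python3 - <<'E'
from h import *
np.set_printoptions(precision=1,suppress=True)
q=lambda x,y,x0:((x+.5)/4.2-.5+x0,(y+.5)/4.2-.5)
P={'knobtop':(q(206,266,215),q(345,198,300)),'ball':((258,183.3),(359.7,183.5)),
'c1':(q(57,112,215),q(147,32,300)),'c2':(q(363,126,215),q(488,50,300)),'c3':(q(342,444,215),q(437,410,300)),'c4':(q(50,433,215),q(112,390,300)),
's3':(q(322,525,215),q(359,503,300)),'s4':(q(57,514,215),q(67,486,300))}
s1,s2=load('w1'),load('w2');X={}
for n,(a,b) in P.items():
    X[n],e=tri([ray(s1,*a),ray(s2,*b)]);print(n,X[n],np.array(e))
for s,i in((s1,0),(s2,1)):
    c=[plane(s,*P[k][i],61) for k in('c1','c2','c3','c4')];m=np.mean(c,axis=0)
    ax=(c[1]-c[0]+c[2]-c[3])/2; ay=(c[0]-c[3]+c[1]-c[2])/2
    print('ctr',m,'sides',np.linalg.norm(ax),np.linalg.norm(ay),'yaw',np.degrees(np.arctan2(ax[1],ax[0])),np.degrees(np.arctan2(ay[1],ay[0]))-90)
    print('knob@95',plane(s,*P['knobtop'][i],95),'ball@84',plane(s,*P['ball'][i],84))
E
```

```text
knobtop [ 504.5 -176.5   94. ] [0.4 0.4]
ball [ 474.5 -308.2   84.2] [0.1 0.1]
c1 [ 473.2 -126.1   59.7] [0.1 0.1]
c2 [ 554.8 -144.5   60. ] [0.3 0.3]
c3 [ 536.  -226.8   63.5] [0.1 0.1]
c4 [ 454.5 -208.2   62.5] [0.3 0.3]
s3 [ 531.4 -250.2   19.9] [0. 0.]
s4 [ 448.3 -231.2   17.9] [0.1 0.1]
ctr [ 504.6 -176.6   61. ] sides 83.78162762165039 84.0121407724812 yaw -12.734791346773703 -12.780206322305801
knob@95 [ 504.5 -177.    95. ] ball@84 [ 474.5 -308.2   84. ]
ctr [ 504.8 -176.4   61. ] sides 83.99164707026941 83.74048076442709 yaw -12.69944883588029 -12.144620335466229
knob@95 [ 504.2 -176.2   95. ] ball@84 [ 474.6 -308.3   84. ]
```

Mould origin is (504.6,-176.5) with yaw -12.7°. The rim, knob and ball heights and the 84 mm sides agree with the text. Next I'll go above the knob.

```bash
cat >> h.py <<'E'
O=np.array([504.6,-176.5,0]);YAW=-12.7
_a=np.radians(YAW);MX=np.array([np.cos(_a),np.sin(_a),0]);MY=np.array([-np.sin(_a),np.cos(_a),0])
def M(x,y,z): return O+x*MX+y*MY+np.array([0,0,z])
E
python3 - <<'E'
from h import *
print(M(0,58,86),M(0,-135,84))
plan(M(0,0,125),Rdown(YAW),44,maxmm=50)
E
```

```text
[ 517.35107985 -119.91899645   86.        ] [ 474.92076241 -308.19716343   84.        ]
n 5 total mm [ 141.6  108.1 -134.7] rot [ 3.08 -0.13 -0.13]
[[[2.71, 2.43, -2.6], [0.6, 0.0, 0.0], 44], [[2.7, 2.4, -2.63], [0.6, 0.0, 0.0], 44], [[2.7, 2.37, -2.65], [0.6, 0.0, 0.0], 44], [[2.7, 2.34, -2.68], [0.6, 0.0, 0.0], 44], [[2.7, 2.32, -2.71], [0.6, 0.0, 0.0], 44]]
```

send_rows --motion '[[[2.7,2.4,-2.6],[0.6,0,0],44],[[2.7,2.4,-2.6],[0.6,0,0],44],[[2.7,2.4,-2.6],[0.6,0,0],44],[[2.7,2.3,-2.7],[0.6,0,0],44],[[1.2,1.2,-1.4],[0.6,0,0],44]]'

```text
time_s: 2.12
position: [501.9, -187.8, 140.8]
ee_rot: [[0.011, 0.975, -0.223], [-0.003, -0.223, -0.975], [-1.0, 0.012, 0.001]]
wrist_force: [0.1, -0.1, 0.1]
grip_width: 43.8
```

```bash
python3 - <<'E'
from h import *
plan(M(0,0,125),Rdown(YAW),44)
E
```

```text
n 1 total mm [  2.7  11.3 -15.8] rot [-0.16  0.05 -0.66]
[[[1.58, -0.01, -1.16], [-0.2, 0.1, -0.7], 44]]
```

send_rows --motion '[[[1.6,0,-1.2],[-0.2,0,-0.7],44],[[0,0,0],[0,0,0],44]]'

```text
time_s: 2.38
position: [506.5, -174.9, 123.3]
ee_rot: [[-0.002, 0.976, -0.217], [-0.0, -0.217, -0.976], [-1.0, -0.002, 0.001]]
wrist_force: [-0.3, 0.1, 0.9]
grip_width: 39.9
```

```bash
python3 - <<'E'
from h import *
plan(M(0,0,75),Rdown(YAW),44,maxmm=27);print(r.read_state()['grip_width'])
E
```

```text
n 2 total mm [ -1.9  -1.6 -48.3] rot [0.18 0.05 0.12]
[[[2.42, -0.07, 0.1], [0.1, 0.0, 0.1], 44], [[2.42, -0.07, 0.1], [0.1, 0.0, 0.1], 44]]
39.88233756966401
```

send_rows --motion '[[[2.0,-0.1,0.1],[0,0,0],44],[[2.0,-0.1,0.1],[0,0,0],44],[[0.5,0,0],[0,0,0],40],[[0,0,0],[0,0,0],29],[[0,0,0],[0,0,0],29]]'

```text
time_s: 3.0
position: [505.4, -178.8, 80.8]
ee_rot: [[0.002, 0.976, -0.218], [-0.002, -0.218, -0.976], [-1.0, 0.002, 0.002]]
wrist_force: [-0.3, 0.0, 0.8]
grip_width: 26.6
```

```bash
python3 - <<'E'
from h import *
plan(M(0,0,75),Rdown(YAW),29);print(r.read_state()['grip_width'])
# arc plan: total 112deg clockwise, step
for st in (8,10):
    th=np.radians(st); # displacement in tool frame: radial outward = tool z; clockwise motion = toward -tool y
    print(st, 'y',-58*np.sin(th)/10,'z',(58*np.cos(th)-58)/10)
E
```

```text
n 1 total mm [-0.8  2.3 -5.8] rot [ 0.13  0.1  -0.14]
[[[0.58, -0.13, -0.21], [0.1, 0.1, -0.1], 29]]
26.64942534337933
8 y -0.8072039855683796 z -0.05644520129889159
10 y -1.007159430468196 z -0.08811503252919337
```

send_rows --motion '[[[0.6,-0.1,-0.2],[0,0,0],29],[[0,-0.6,0],[6,0,0],29],[[0,-0.8,-0.1],[8,0,0],29],[[0,-0.8,-0.1],[8,0,0],29],[[0,-0.8,-0.1],[8,0,0],29]]'

```text
time_s: 3.62
position: [480.6, -162.4, 75.8]
ee_rot: [[0.007, 0.726, -0.688], [-0.005, -0.688, -0.726], [-1.0, 0.009, -0.001]]
wrist_force: [0.0, -1.9, -1.1]
grip_width: 26.5
```

```bash
cat >> h.py <<'E'
def arcstate():
    st=r.read_state();d=st['position']-M(0,58,0);a=np.degrees(np.arctan2(d@MX,-d@MY)); T=st['ee_rot']
    yaw=np.degrees(np.arctan2(T[1,1],T[0,1]))
    print('arc angle(cw+)',round(-a,1),'radius',round(float(np.hypot(d@MX,d@MY)),1),'tool turn cw',round((YAW-yaw)%360,1),'z',round(st['position'][2],1),'F',np.round(st['wrist_force'],1),'w',round(st['grip_width'],1),'t',st['time_s'],'q',np.round(st['joint_positions'],0))
E
python3 - <<'E'
from h import *
arcstate()
E
```

```text
arc angle(cw+) 28.1 radius 56.2 tool turn cw 30.7 z 75.8 F [ 0.  -1.9 -1.1] w 26.5 t 3.625 q [-21.  17. 125.  -0.  38.  22.]
```

send_rows --motion '[[[0,-0.9,0.1],[8,0,0],29],[[0,-0.8,0],[8,0,0],29],[[0,-0.8,0],[8,0,0],29],[[0,-0.8,0],[8,0,0],29],[[0,-0.8,0],[7,0,0],29]]'

```text
time_s: 4.25
position: [460.0, -128.0, 76.0]
ee_rot: [[0.011, 0.109, -0.994], [-0.007, -0.994, -0.109], [-1.0, 0.008, -0.01]]
wrist_force: [0.2, -2.2, 0.1]
grip_width: 26.3
```

```bash
python3 - <<'E'
from h import *
arcstate()
E
```

```text
arc angle(cw+) 69.3 radius 57.9 tool turn cw 71.1 z 76.0 F [ 0.2 -2.2  0.1] w 26.3 t 4.25 q [-18.  15. 128.  -0.  37.  66.]
```

send_rows --motion '[[[0,-0.8,0],[8,0,0],29],[[0,-0.8,0],[8,0,0],29],[[0,-0.8,-0.1],[8,0,0],29],[[0,-0.8,-0.1],[8,0,0],29],[[0,-0.6,0],[6,0,0],29]]'

```text
time_s: 4.88
position: [467.6, -90.3, 75.9]
ee_rot: [[0.011, -0.545, -0.838], [-0.008, -0.839, 0.545], [-1.0, 0.0, -0.014]]
wrist_force: [0.1, -1.1, 0.2]
grip_width: 26.5
```

```bash
python3 - <<'E'
from h import *
arcstate()
E
```

```text
arc angle(cw+) 108.1 radius 57.9 tool turn cw 110.3 z 75.9 F [ 0.1 -1.1  0.2] w 26.5 t 4.875 q [-14.  15. 128.  -0.  36. 110.]
```

send_rows --motion '[[[0,-0.4,0],[2,0,0],29],[[0,-0.4,0],[2,0,0],29],[[0,-0.3,0],[0,0,0],29]]'

```text
time_s: 5.25
position: [471.6, -82.5, 75.6]
ee_rot: [[0.006, -0.602, -0.799], [-0.012, -0.799, 0.602], [-1.0, 0.006, -0.012]]
wrist_force: [-22.7, -52.3, 10.9]
grip_width: 26.4
```

```bash
python3 - <<'E'
from h import *
arcstate()
E
```

```text
arc angle(cw+) 116.6 radius 59.1 tool turn cw 114.3 z 75.6 F [-22.7 -52.3  10.9] w 26.4 t 5.25 q [-12.  15. 128.  -1.  37. 115.]
```

It's against the stop, so I'll back off and rise.

send_rows --motion '[[[0,0.3,0],[0,0,0],29],[[-1,0,0],[0,0,0],35],[[-3,0,0],[0,0,0],40],[[-5,0,0],[-10,0,0],40],[[-3,0,0],[-10,0,0],40]]'

```text
time_s: 5.88
position: [468.0, -82.9, 199.1]
ee_rot: [[0.003, -0.284, -0.959], [-0.011, -0.959, 0.284], [-1.0, 0.01, -0.006]]
wrist_force: [-0.0, -0.7, -0.6]
grip_width: 36.7
```

```bash
python3 - <<'E'
from h import *
arcstate();snap('top','t1');s=load('top','') if 0 else load('t1')
a=s['img'][170:240,220:320][:,:,::-1]; cv2.imwrite('pics/t1z.png',cv2.resize(a,None,fx=6,fy=6,interpolation=cv2.INTER_CUBIC))
plan(M(0,-136,150),Rdown(YAW),45)
E
```

```text
arc angle(cw+) 114.2 radius 61.7 tool turn cw 93.8 z 199.1 F [-0.  -0.7 -0.6] w 36.7 t 5.875 q [-13.   2. 125.  -1.  52.  94.]
n 9 total mm [   5.2 -226.   -52.2] rot [-9.323e+01  1.000e-02 -8.800e-01]
[[[0.61, 2.39, -0.74], [-10.4, 0.0, -0.1], 45], [[0.61, 2.49, -0.3], [-10.4, 0.0, -0.1], 45], [[0.6, 2.5, 0.16], [-10.4, 0.0, -0.1], 45], [[0.6, 2.43, 0.6], [-10.4, 0.0, -0.1], 45], [[0.59, 2.29, 1.03], [-10.4, 0.0, -0.1], 45]]
[[[0.59, 2.07, 1.43], [-10.4, 0.0, -0.1], 45], [[0.59, 1.78, 1.77], [-10.4, 0.0, -0.1], 45], [[0.58, 1.43, 2.06], [-10.4, 0.0, -0.1], 45], [[0.58, 1.04, 2.29], [-10.4, 0.0, -0.1], 45]]
```

View pics/t1z.png

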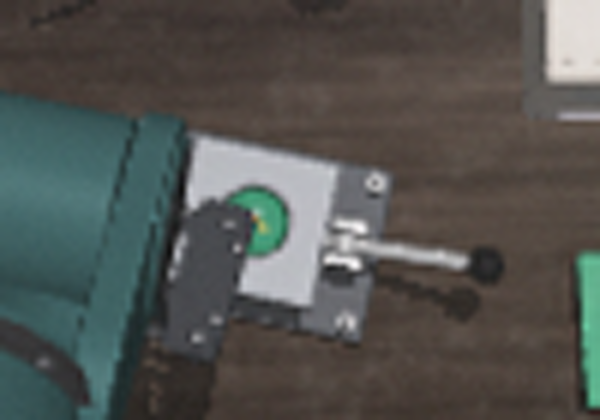

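The cover is open and the green mount shows in the cavity, at about (258,221) in the zoomed view. Next is the lever ball.

send_rows --motion '[[[0.6,2.4,-0.7],[-10.4,0,0],45],[[0.6,2.5,-0.3],[-10.4,0,0],45],[[0.6,2.5,0.2],[-10.4,0,0],45],[[0.6,2.4,0.6],[-10.4,0,0],45],[[0.6,2.3,1.0],[-10.4,0,0],45]]'

```text
time_s: 6.55
position: [474.7, -209.9, 178.2]
ee_rot: [[0.015, 0.603, -0.798], [-0.013, -0.797, -0.603], [-1.0, 0.02, -0.004]]
wrist_force: [0.2, -0.7, 0.3]
grip_width: 41.0
```

send_rows --motion '[[[0.6,2.1,1.4],[-10.4,0,0],45],[[0.6,1.8,1.8],[-10.4,0,0],45],[[0.6,1.4,2.1],[-10.4,0,0],45]]'

```text
time_s: 6.92
position: [479.4, -287.9, 162.3]
ee_rot: [[0.017, 0.935, -0.354], [-0.013, -0.354, -0.935], [-1.0, 0.021, 0.006]]
wrist_force: [0.9, -0.1, 0.1]
grip_width: 41.3
```

```bash
python3 - <<'E'
from h import *
plan(M(0,-136,150),Rdown(YAW),45)
s=snap('wrist','w3')
E
```

```text
n 1 total mm [ -4.7 -21.2 -12.3] rot [-8.04  0.45 -1.18]
[[[1.25, 0.28, 2.15], [-8.0, 0.5, -1.2], 45]]
```

View pics/w3.png

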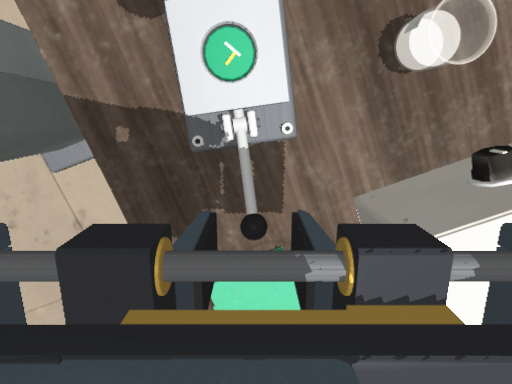

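send_rows --motion '[[[1.2,0.3,2.1],[-8.0,0.5,-1.2],45],[[0,0,0],[0,0,0],45]]'

```text
time_s: 7.22
position: [475.8, -311.6, 150.6]
ee_rot: [[0.0, 0.978, -0.208], [0.0, -0.208, -0.978], [-1.0, 0.0, -0.0]]
wrist_force: [-0.5, 0.9, -0.1]
grip_width: 40.9
```

```bash
python3 - <<'E'
from h import *
plan(M(0,-135,70),Rdown(YAW),45,maxmm=30)
E
```

```text
n 3 total mm [ -0.9   3.4 -80.6] rot [ 0.68 -0.02 -0.02]
[[[2.69, -0.05, -0.1], [0.2, 0.0, 0.0], 45], [[2.69, -0.05, -0.1], [0.2, 0.0, 0.0], 45], [[2.69, -0.05, -0.1], [0.2, 0.0, 0.0], 45]]
```

send_rows --motion '[[[3.0,-0.1,-0.1],[0.2,0,0],45],[[3.0,0,-0.1],[0.2,0,0],45],[[1.8,0,-0.1],[0.2,0,0],45],[[0,0,0],[0,0,0],45]]'

```text
time_s: 7.72
position: [477.3, -306.7, 73.4]
ee_rot: [[0.004, 0.973, -0.231], [-0.002, -0.231, -0.973], [-1.0, 0.004, 0.001]]
wrist_force: [-0.1, -0.0, -0.0]
grip_width: 41.0
```

```bash
python3 - <<'E'
from h import *
plan(M(0,-135,70),Rdown(YAW),45,maxmm=30)
E
```

```text
n 1 total mm [-2.4 -1.5 -3.4] rot [-0.64  0.04 -0.25]
[[[0.34, -0.2, 0.2], [-0.6, 0.0, -0.3], 45]]
```

send_rows --motion '[[[0.4,-0.2,0.2],[-0.6,0,0],0],[[0,0,0],[0,0,0],0],[[0,0,0],[0,0,0],0],[[0,0,0],[0,0,0],0]]'

```text
time_s: 8.22
position: [473.4, -307.9, 70.8]
ee_rot: [[0.002, 0.975, -0.221], [-0.001, -0.221, -0.975], [-1.0, 0.002, 0.001]]
wrist_force: [3.3, -1.4, -9.6]
grip_width: 20.2
```

```bash
python3 - <<'E'
from h import *
st=r.read_state();p=st['position'];print(p,st['wrist_force'],st['grip_width'],(p-O)@MX,(p-O)@MY)
for t in np.linspace(0.45,-.18,9): print(round(-56-88*np.cos(t),1),round(46+88*np.sin(t),1))
E
```

```text
[ 473.39906568 -307.85718604   70.77356211] [ 3.34913655 -1.38711891 -9.61913529] 20.22518349807775 -1.5592104719718682 -135.00287956069891
-135.2 84.3
-138.0 77.9
-140.3 71.4
-142.0 64.7
-143.2 57.8
-143.9 50.9
-144.0 44.0
-143.5 37.1
-142.6 30.2
```

send_rows --motion '[[[1.0,0,0.4],[0,0,0],0],[[1.0,0,0.3],[0,0,0],0],[[1.0,0,0.1],[0,0,0],0],[[1.0,0,0.0],[0,0,0],0]]'

```text
time_s: 8.72
position: [471.5, -316.9, 29.5]
ee_rot: [[0.002, 0.975, -0.221], [-0.002, -0.221, -0.975], [-1.0, 0.002, 0.001]]
wrist_force: [-3.2, 2.5, 4.4]
grip_width: 20.4
```

```bash
python3 - <<'E'
from h import *
st=r.read_state();p=st['position'];print(p,st['wrist_force'],st['grip_width'],(p-O)@MX,(p-O)@MY)
E
```

```text
[ 471.54975546 -316.94399498   29.52750728] [-3.22595445  2.47978888  4.35875777] 20.36331219940756 -1.3655760190032293 -144.27393940833124
```

send_rows --motion '[[[0.9,0,0],[0,0,0],0],[[0.6,0,-0.1],[0,0,0],0],[[0.4,0,0],[0,0,0],0]]'

```text
time_s: 9.1
position: [472.1, -316.0, 9.5]
ee_rot: [[0.001, 0.975, -0.222], [-0.001, -0.222, -0.975], [-1.0, 0.001, 0.0]]
wrist_force: [-11.5, 9.0, 38.9]
grip_width: 20.1
```

send_rows --motion '[[[-0.2,0,0],[0,0,0],45],[[0,0,0],[0,0,0],45],[[-2,0,0],[0,0,0],45],[[-5,0,0],[0,0,0],45],[[-5,0,0.5],[0,0,0],45]]'

```text
time_s: 9.72
position: [470.2, -320.3, 133.2]
ee_rot: [[-0.001, 0.975, -0.221], [0.001, -0.221, -0.975], [-1.0, -0.001, -0.001]]
wrist_force: [0.1, 0.6, -0.3]
grip_width: 41.0
```

send_rows --motion '[[[-2.5,0,2],[0,0,0],60],[[0,0,0],[0,0,0],60]]'

```text
time_s: 9.98
position: [467.7, -341.8, 165.3]
ee_rot: [[0.006, 0.975, -0.221], [-0.005, -0.221, -0.975], [-1.0, 0.007, 0.003]]
wrist_force: [-0.3, 0.1, 0.2]
grip_width: 54.3
```

```bash
python3 - <<'E'
from h import *
st=r.read_state();print(st['position'],st['wrist_force'])
s=snap('wrist','w4')
E
```

```text
[ 467.72350326 -341.80489251  165.26469625] [-0.3268824   0.14112487  0.2101262 ]
```

View pics/w4.png

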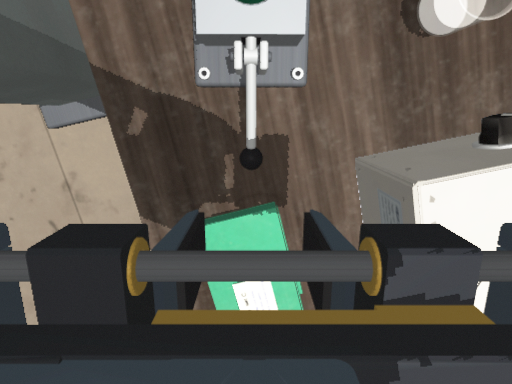

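```bash
python3 - <<'E'
from h import *
s=load('w4')
for u,v in [(251,158),(251.,157)]:
    X=plane(s,u,v,30);print(X,(X-O)@MX,(X-O)@MY)
    print([np.round(proj(s,M(0,-56-88*np.cos(t),46+88*np.sin(t))),1) for t in(-.18,-.14,-.1,0)])
plan(M(0,-90,165),Rdown(YAW),75)
E
```

```text
[ 472.99365614 -315.59044315   30.        ] -0.254574254692339 -142.63606675531335
[array([251.3, 158. ]), array([251.3, 159.1]), array([251.3, 160.1]), array([251.3, 161.9])]
[ 473.20484557 -314.67078345   30.        ] -0.25073536794260887 -141.69247776057182
[array([251.3, 158. ]), array([251.3, 159.1]), array([251.3, 160.1]), array([251.3, 161.9])]
n 2 total mm [17.5 76.6  1. ] rot [-0.06  0.14 -0.3 ]
[[[-0.06, 0.01, -3.93], [0.0, 0.1, -0.2], 75], [[-0.05, 0.01, -3.93], [0.0, 0.1, -0.2], 75]]
```

The ball matches the fully-down position. Now I'll look at the raised mount from two places on the way over.

send_rows --motion '[[[0,0,-3.9],[0,0,0],75],[[0,0,-3.5],[0,0,0],75],[[0,0,0],[0,0,0],75]]'

```text
time_s: 10.4
position: [482.4, -264.8, 161.1]
ee_rot: [[0.001, 0.975, -0.222], [-0.001, -0.222, -0.975], [-1.0, 0.002, 0.001]]
wrist_force: [-0.1, -0.1, 0.2]
grip_width: 68.0
```

```bash
python3 - <<'E'
from h import *
s=snap('wrist','w5');print(r.read_state()['position'])
E
```

```text
[ 482.33276236 -265.60713381  161.09260971]
```

send_rows --motion '[[[0,3.0,-1],[0,0,0],75],[[0,3.0,-1],[0,0,0],75],[[0,0,0],[0,0,0],75]]'

```text
time_s: 10.82
position: [545.6, -260.0, 159.1]
ee_rot: [[-0.001, 0.975, -0.223], [-0.0, -0.223, -0.975], [-1.0, -0.001, 0.001]]
wrist_force: [-0.1, -0.6, 0.4]
grip_width: 68.3
```

```bash
python3 - <<'E'
from h import *
np.set_printoptions(precision=1,suppress=True)
snap('wrist','w6');print(r.read_state()['position'])
R=[]
for f in('w5','w6'):
    s=load(f);h=cv2.cvtColor(s['img'],cv2.COLOR_RGB2HSV);m=cv2.inRange(h,(55,100,100),(90,255,255));m[215:]=0
    if 1:
        k,l,stt,c=cv2.connectedComponentsWithStats(m)
        for i in range(1,k):
            if stt[i,4]>100: print(f,c[i],stt[i])
    i=1+np.argmax(stt[1:,4]);ct=max(cv2.findContours((l==i).astype(np.uint8),0,2)[0],key=len);(cc,rad)=cv2.minEnclosingCircle(ct);print(cc,rad)
    x=plane(s,*c[i],76);print(x,(x-O)@MX,(x-O)@MY)
cv2.imwrite('pics/w56.png',np.hstack([load('w5')['img'][:220,60:450],load('w6')['img'][:220,60:450]])[:,:,::-1])
E
```

```text
[ 544.4 -259.9  158.8]
w5 [254.6  81.1] [ 229   54   53   56 2154]
(255.0, 81.28704071044922) 27.785139083862305
[ 504.3 -176.3   76. ] -0.31205815873969517 0.1815074430717024
w6 [174.7 106.1] [ 149   80   53   53 1983]
(174.54637145996094, 106.29497528076172) 26.48540496826172
[ 504.8 -175.5   76. ] 0.0010607642344627824 1.025242900730098
```

View pics/w56.png

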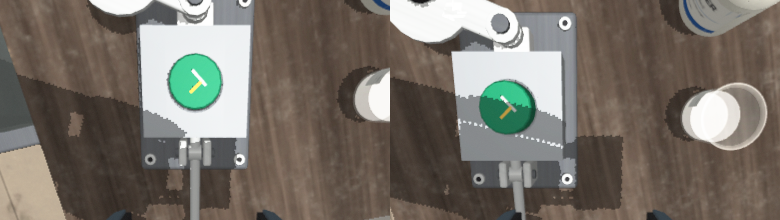

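```bash
python3 - <<'E'
from h import *
X,e=tri([ray(load('w5'),254.6,81.1),ray(load('w6'),174.6,106.2)]);print(X,e)
plan(M(0,0.3,115),Rdown(YAW),75,maxmm=40)
E
```

```text
[ 504.37099911 -175.7651799    74.12753123] [0.3297043266149943, 0.32970432661503796]
n 3 total mm [-39.8  83.7 -43.8] rot [-0.2   0.02  0.12]
[[[1.46, -1.91, -2.42], [-0.1, 0.0, 0.0], 75], [[1.46, -1.91, -2.42], [-0.1, 0.0, 0.0], 75], [[1.46, -1.91, -2.43], [-0.1, 0.0, 0.0], 75]]
```

send_rows --motion '[[[1.4,-1.9,-2.4],[0,0,0],75],[[1.4,-1.9,-2.4],[0,0,0],75],[[1.2,-1.5,-2.0],[0,0,0],75],[[0,0,0],[0,0,0],75]]'

```text
time_s: 11.38
position: [502.2, -181.2, 116.2]
ee_rot: [[-0.005, 0.974, -0.226], [0.001, -0.226, -0.974], [-1.0, -0.005, 0.0]]
wrist_force: [0.0, -0.4, 0.6]
grip_width: 68.5
```

```bash
python3 - <<'E'
from h import *
plan(M(0,0.3,64.5),Rdown(YAW),75,maxmm=20)
E
```

```text
n 3 total mm [  2.5   5.  -51.7] rot [-0.37  0.01  0.31]
[[[1.72, 0.05, -0.18], [-0.1, 0.0, 0.1], 75], [[1.72, 0.05, -0.18], [-0.1, 0.0, 0.1], 75], [[1.72, 0.05, -0.18], [-0.1, 0.0, 0.1], 75]]
```

send_rows --motion '[[[1.7,0,-0.2],[-0.1,0,0.1],75],[[1.7,0,-0.2],[-0.1,0,0.1],75],[[1.1,0,-0.1],[-0.1,0,0.1],75],[[0,0,0],[0,0,0],75]]'

```text
time_s: 11.88
position: [503.4, -178.2, 68.1]
ee_rot: [[0.0, 0.975, -0.222], [-0.001, -0.222, -0.975], [-1.0, 0.001, 0.0]]
wrist_force: [-0.3, 0.2, -0.1]
grip_width: 68.5
```

```bash
python3 - <<'E'
from h import *
plan(M(0,0.3,64.5),Rdown(YAW),75,maxmm=20)
E
```

```text
n 1 total mm [ 1.2  2.  -3.6] rot [-0.14  0.03 -0.03]
[[[0.36, 0.07, -0.23], [-0.1, 0.0, 0.0], 75]]
```

send_rows --motion '[[[0.4,0.1,-0.2],[0,0,0],75],[[0,0,0],[0,0,0],60],[[0,0,0],[0,0,0],30],[[0,0,0],[0,0,0],0],[[0,0,0],[0,0,0],0]]'

```text
time_s: 12.5
position: [505.2, -176.6, 64.6]
ee_rot: [[0.001, 0.975, -0.222], [-0.001, -0.222, -0.975], [-1.0, 0.001, 0.001]]
wrist_force: [-4.1, 1.3, 0.1]
grip_width: 38.0
```

```bash
python3 - <<'E'
from h import *
st=r.read_state();print(st['position'],st['wrist_force'],st['grip_width'])
E
```

```text
[ 505.23611487 -176.64206525   64.64560235] [-4.05760815  1.28184949  0.14250025] 37.974667224005245
```

send_rows --motion '[[[-0.6,0,0],[0,0,0],0],[[-1.5,0,0],[0,0,0],0],[[-3,0,0],[0,0,0],0],[[-3,0,0],[0,0,0],0],[[-3,0,0],[0,0,0],0]]'

```text
time_s: 13.12
position: [505.1, -176.5, 181.0]
ee_rot: [[0.001, 0.975, -0.222], [-0.001, -0.222, -0.975], [-1.0, 0.001, 0.0]]
wrist_force: [0.6, -0.6, -0.4]
grip_width: 37.3
```

```bash
python3 - <<'E'
from h import *
print(r.read_state()['position'],r.read_state()['grip_width'],r.read_state()['wrist_force'])
# target: camera over tray; tool z keeps mould -y; tray approx (492,120)
plan(np.array([485,30,200]),Rdown(-9),0)
E
```

```text
[ 505.09138925 -176.48524081  181.03966751] 37.262680779998966 [ 0.60171876 -0.56338225 -0.37133157]
n 4 total mm [-20.1 206.5  19. ] rot [-3.84  0.03 -0.05]
[[[-0.48, -1.64, -4.92], [-1.0, 0.0, 0.0], 0], [[-0.48, -1.55, -4.95], [-1.0, 0.0, 0.0], 0], [[-0.48, -1.47, -4.97], [-1.0, 0.0, 0.0], 0], [[-0.47, -1.39, -5.0], [-1.0, 0.0, 0.0], 0]]
```

send_rows --motion '[[[-0.4,-1.0,-3.0],[-1,0,0],0],[[-0.4,-1.5,-4.5],[-1,0,0],0],[[-0.4,-1.5,-5.0],[-1,0,0],0],[[-0.4,-1.2,-4.0],[-1,0,0],0],[[-0.2,-0.5,-2.5],[0,0,0],0]]'

```text
time_s: 13.75
position: [487.6, 24.4, 208.3]
ee_rot: [[0.014, 0.988, -0.155], [-0.003, -0.155, -0.988], [-1.0, 0.014, 0.001]]
wrist_force: [0.2, 0.4, -0.1]
grip_width: 37.5
```

```bash
python3 - <<'E'
from h import *
s=snap('wrist','w7');print(r.read_state()['position'],r.read_state()['grip_width'])
E
```

```text
[487.77764971  25.99602381 208.62264066] 37.93725128819976
```

View pics/w7.png

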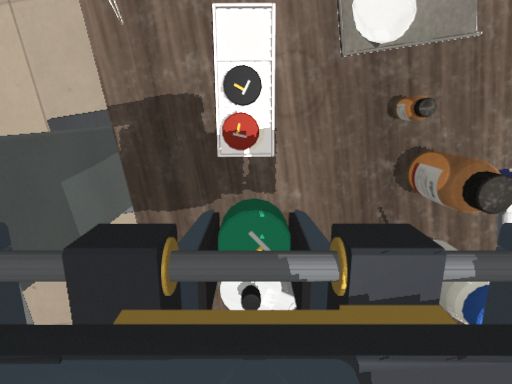

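The tray corners are near (213,5), (274,3), (275,156) and (219,157), with the mount held at (254,235). I'll take a second view.

send_rows --motion '[[[0,-3,-2],[0,0,0],0],[[0,-3,-2],[0,0,0],0],[[0,0,0],[0,0,0],0]]'

```text
time_s: 14.18
position: [434.1, 77.0, 211.0]
ee_rot: [[0.019, 0.988, -0.154], [-0.002, -0.154, -0.988], [-1.0, 0.019, -0.001]]
wrist_force: [-0.5, -0.3, 0.3]
grip_width: 37.7
```

```bash
python3 - <<'E'
from h import *
s=snap('wrist','w8');print(r.read_state()['position'],r.read_state()['grip_width'])
for f,x0 in(('w7',180),('w8',210)):
    a=load(f)['img'][0:190,x0:x0+140][:,:,::-1];cv2.imwrite(f'pics/{f}z.png',cv2.resize(a,None,fx=3,fy=3,interpolation=cv2.INTER_CUBIC))
    print(f)
cv2.imwrite('pics/w8h.png',s['img'][:,:,::-1])
E
```

```text
[435.15038601  76.52817522 211.21987429] 37.768332085160075
w7
w8
```

View pics/w7z.png

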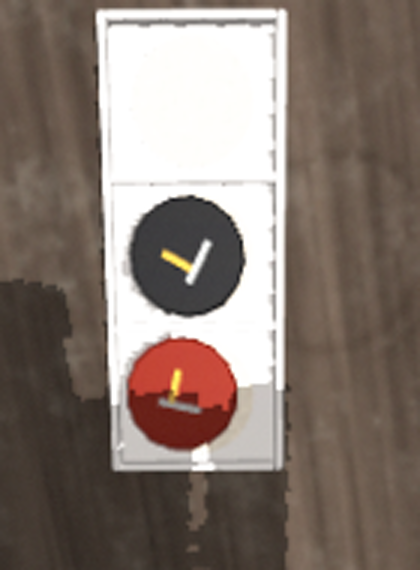

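View pics/w8h.png

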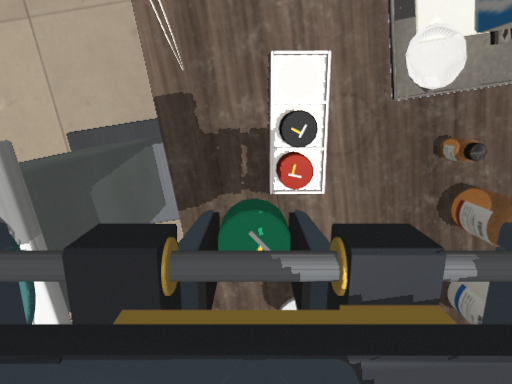

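```bash
python3 - <<'E'
from h import *
a=load('w8')['img'][40:200,250:350][:,:,::-1];cv2.imwrite('pics/w8z2.png',cv2.resize(a,None,fx=3.7,fy=3.7,interpolation=cv2.INTER_CUBIC))
E
```

```text
(no output)
```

View pics/w8z2.png

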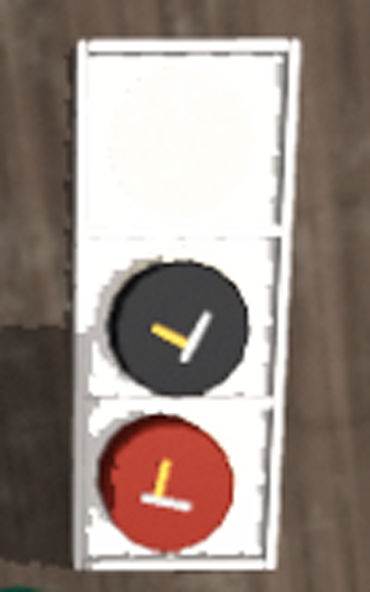

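```bash
python3 - <<'E'
from h import *
np.set_printoptions(precision=1,suppress=True)
A=[((x+.5)/3-.5+180,(y+.5)/3-.5) for x,y in[(98,11),(286,11),(283,468),(113,469)]]
B=[((x+.5)/3.7-.5+250,(y+.5)/3.7-.5+40) for x,y in[(79,40),(299,40),(275,569),(76,569)]]
s7,s8=load('w7'),load('w8')
for a,b in zip(A,B): print(*tri([ray(s7,*a),ray(s8,*b)]))
for s,Q in((s7,A),(s8,B)):
    c=[plane(s,*q,12) for q in Q];m=np.mean(c,axis=0);ax=(c[1]-c[0]+c[2]-c[3])/2;ay=(c[0]-c[3]+c[1]-c[2])/2
    y=np.degrees(np.arctan2(-ay[0],ay[1]));print(m,np.linalg.norm(ax),np.linalg.norm(ay),y,np.degrees(np.arctan2(ax[1],ax[0])), 'free',m+51*ay/np.linalg.norm(ay))
print(r.read_state()['ee_rot'])
E
```

```text
[477.4 204.6   9.8] [0.1781555082649684, 0.1781555082649818]
[540.6 195.4   8.2] [0.07283971077809855, 0.07283971077806532]
[517.   41.2  12.4] [0.4186884342758553, 0.4186884342758771]
[454.3  51.3  13.6] [0.0376475311978967, 0.03764753119795039]
[497.2 122.7  12. ] 63.65344007464919 154.46301515323125 -8.556461347342909 -8.71834477985021 free [504.8 173.1  12. ]
[497.  122.7  12. ] 63.13534716019192 155.52712648037505 -8.460892919377 -8.925192239265213 free [504.5 173.2  12. ]
[[ 0.   1.  -0.2]
 [-0.  -0.2 -1. ]
 [-1.   0.  -0. ]]
```

```bash
python3 - <<'E'
from h import *
plan([504.7,173,75],Rdown(-8.6),0,maxmm=40)
E
```

```text
n 5 total mm [  69.5   96.5 -136.2] rot [-0.27 -0.06 -1.14]
[[[2.75, 1.02, -2.12], [-0.1, 0.0, -0.2], 0], [[2.74, 1.04, -2.12], [-0.1, 0.0, -0.2], 0], [[2.74, 1.05, -2.12], [-0.1, 0.0, -0.2], 0], [[2.73, 1.06, -2.12], [-0.1, 0.0, -0.2], 0], [[2.73, 1.07, -2.12], [-0.1, 0.0, -0.2], 0]]
```

send_rows --motion '[[[2.7,1.0,-2.1],[0,0,-0.2],0],[[2.7,1.0,-2.1],[0,0,-0.2],0],[[2.7,1.0,-2.1],[0,0,-0.2],0],[[2.5,1.0,-2.1],[0,0,-0.3],0],[[1.2,0.6,-1.0],[0,0,-0.2],0]]'

```text
time_s: 14.85
position: [505.8, 162.5, 95.3]
ee_rot: [[0.01, 0.987, -0.158], [0.002, -0.158, -0.987], [-1.0, 0.01, -0.004]]
wrist_force: [0.8, -0.4, 0.1]
grip_width: 37.6
```

```bash
python3 - <<'E'
from h import *
plan([504.7,173,45],Rdown(-8.6),0,maxmm=25)
E
```

```text
n 3 total mm [ -1.1  10.5 -50.3] rot [-0.47 -0.23 -0.55]
[[[1.68, -0.11, -0.33], [-0.2, -0.1, -0.2], 0], [[1.68, -0.1, -0.34], [-0.2, -0.1, -0.2], 0], [[1.68, -0.09, -0.34], [-0.2, -0.1, -0.2], 0]]
```

send_rows --motion '[[[1.4,0,-0.4],[-0.2,-0.1,-0.3],0],[[1.4,0,-0.4],[-0.2,-0.1,-0.3],0],[[1.2,0,-0.2],[0,0,0],0],[[0,0,0],[0,0,0],0]]'

```text
time_s: 15.35
position: [508.9, 171.7, 53.0]
ee_rot: [[-0.001, 0.988, -0.151], [0.0, -0.151, -0.988], [-1.0, -0.001, -0.0]]
wrist_force: [-0.8, -0.3, -0.5]
grip_width: 38.0
```

```bash
python3 - <<'E'
from h import *
plan([504.7,173,19],Rdown(-8.6),0,maxmm=10);print(r.read_state()['position'],r.read_state()['ee_rot'])
E
```

```text
n 4 total mm [ -4.2   1.3 -34. ] rot [-0.11 -0.01  0.07]
[[[0.85, -0.11, -0.02], [0.0, 0.0, 0.0], 0], [[0.85, -0.11, -0.02], [0.0, 0.0, 0.0], 0], [[0.85, -0.11, -0.02], [0.0, 0.0, 0.0], 0], [[0.85, -0.11, -0.02], [0.0, 0.0, 0.0], 0]]
[508.86674428 171.70969899  52.99327516] [[-1.23291769e-03  9.88468758e-01 -1.51419930e-01]
 [ 3.55675612e-04 -1.51419602e-01 -9.88469513e-01]
 [-9.99999177e-01 -1.27255792e-03 -1.64886325e-04]]
```

send_rows --motion '[[[0.6,-0.4,0],[0,0,0],0],[[0.6,0,0],[0,0,0],0],[[0.6,0,0],[0,0,0],0],[[0,0,0],[0,0,0],0]]'

```text
time_s: 15.85
position: [504.8, 172.2, 34.7]
ee_rot: [[0.0, 0.988, -0.152], [0.001, -0.152, -0.988], [-1.0, -0.0, -0.001]]
wrist_force: [0.0, 0.8, -0.6]
grip_width: 37.5
```

```bash
python3 - <<'E'
from h import *
plan([504.7,173,18],Rdown(-8.6),0,maxmm=10)
E
```

```text
n 2 total mm [ -0.1   0.8 -16.7] rot [-0.12 -0.04  0.  ]
[[[0.83, -0.01, -0.04], [-0.1, 0.0, 0.0], 0], [[0.83, -0.01, -0.04], [-0.1, 0.0, 0.0], 0]]
```

send_rows --motion '[[[0.5,0,-0.1],[0,0,0],0],[[0.5,0,0],[0,0,0],0],[[0.3,0,0],[0,0,0],0],[[0.2,0,0],[0,0,0],0],[[0,0,0],[0,0,0],0]]'

```text
time_s: 16.48
position: [505.2, 173.3, 18.8]
ee_rot: [[0.0, 0.988, -0.152], [0.001, -0.152, -0.988], [-1.0, 0.0, -0.001]]
wrist_force: [-0.7, 0.1, 0.6]
grip_width: 37.9
```

send_rows --motion '[[[0.1,0,0],[0,0,0],0],[[0,0,0],[0,0,0],0]]'

```text
time_s: 16.73
position: [505.3, 173.3, 17.9]
ee_rot: [[0.001, 0.988, -0.152], [0.001, -0.152, -0.988], [-1.0, 0.0, -0.001]]
wrist_force: [0.9, 0.5, -0.3]
grip_width: 37.9
```

send_rows --motion '[[[0.1,0,0],[0,0,0],0],[[0,0,0],[0,0,0],0]]'

```text
time_s: 16.98
position: [505.6, 173.5, 17.7]
ee_rot: [[0.001, 0.988, -0.152], [0.001, -0.152, -0.988], [-1.0, 0.0, -0.001]]
wrist_force: [0.3, 0.1, -0.5]
grip_width: 38.1
```

send_rows --motion '[[[0.1,0,0],[0,0,0],0],[[0.1,0,0],[0,0,0],0]]'

```text
time_s: 17.23
position: [505.7, 173.6, 17.4]
ee_rot: [[-0.0, 0.988, -0.152], [0.001, -0.152, -0.988], [-1.0, -0.0, -0.001]]
wrist_force: [-10.5, -3.0, 33.3]
grip_width: 37.6
```

It touched down at TCP z≈17.5; I expected 17.6. I'll relieve the press and release.

send_rows --motion '[[[-0.1,0,0],[0,0,0],0],[[0,0,0],[0,0,0],50],[[0,0,0],[0,0,0],62],[[0,0,0],[0,0,0],62]]'

```text
time_s: 17.73
position: [505.9, 173.6, 18.5]
ee_rot: [[0.0, 0.988, -0.152], [0.001, -0.152, -0.988], [-1.0, 0.0, -0.001]]
wrist_force: [-0.6, 0.6, -0.5]
grip_width: 56.0
```

send_rows --motion '[[[-0.6,0,0],[0,0,0],62],[[-3,0,0],[0,0,0],62],[[-5,0,0],[0,0,0],62],[[-5,0,4],[0,0,0],62],[[-2,0,5],[0,0,0],62]]'

```text
time_s: 18.35
position: [491.9, 85.4, 177.4]
ee_rot: [[-0.002, 0.989, -0.148], [-0.0, -0.148, -0.989], [-1.0, -0.001, 0.001]]
wrist_force: [0.7, -0.2, -0.6]
grip_width: 56.6
```

send_rows --motion '[[[0,0,4],[0,0,0],45],[[0,0,0],[0,0,0],45]]'

```text
time_s: 18.6
position: [486.3, 42.8, 180.4]
ee_rot: [[0.003, 0.989, -0.15], [-0.0, -0.15, -0.989], [-1.0, 0.003, -0.0]]
wrist_force: [-1.0, 0.7, 0.2]
grip_width: 41.6
```

```bash
python3 - <<'E'
from h import *
np.set_printoptions(precision=1,suppress=True)
s=snap('wrist','w9');print(r.read_state()['position'])
h=cv2.cvtColor(s['img'],cv2.COLOR_RGB2HSV);m=cv2.inRange(h,(55,100,60),(90,255,255));m[215:]=0
k,l,stt,c=cv2.connectedComponentsWithStats(m);i=1+np.argmax(stt[1:,4]);print(c[i],stt[i],plane(s,*c[i],29))
E
```

```text
[486.7  43.8 180.4]
[252.7  41.7] [ 232   18   43   49 1510] [506.6 172.6  29. ]
```

View pics/w9.png

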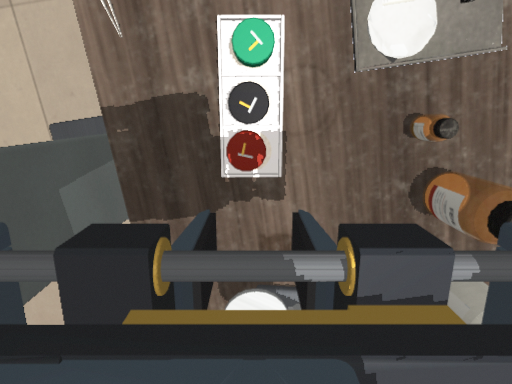

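The mount sits flat and upright in the free compartment, and the other two haven't moved. Back to the lever, now down.

```bash
python3 - <<'E'
from h import *
plan(M(0,-142.6,140),Rdown(YAW),45,maxmm=48)
E
```

```text
n 8 total mm [ -13.4 -359.4  -40.4] rot [ 4.11 -0.03 -0.18]
[[[0.51, 0.5, 4.47], [0.5, 0.0, 0.0], 45], [[0.51, 0.54, 4.46], [0.5, 0.0, 0.0], 45], [[0.51, 0.58, 4.46], [0.5, 0.0, 0.0], 45], [[0.51, 0.62, 4.45], [0.5, 0.0, 0.0], 45], [[0.51, 0.66, 4.45], [0.5, 0.0, 0.0], 45]]
[[[0.51, 0.7, 4.44], [0.5, 0.0, 0.0], 45], [[0.51, 0.74, 4.43], [0.5, 0.0, 0.0], 45], [[0.51, 0.78, 4.43], [0.5, 0.0, 0.0], 45]]
```

send_rows --motion '[[[0,0.5,4.5],[0.5,0,0],45],[[0,0.5,4.5],[0.5,0,0],45],[[0,0.6,4.5],[0.5,0,0],45],[[0.5,0.6,4.5],[0.5,0,0],45],[[0.7,0.7,4.5],[0.5,0,0],45]]'

```text
time_s: 19.27
position: [480.5, -183.3, 168.8]
ee_rot: [[0.005, 0.983, -0.186], [0.0, -0.186, -0.983], [-1.0, 0.005, -0.001]]
wrist_force: [1.0, 0.6, 0.2]
grip_width: 40.8
```

send_rows --motion '[[[0.8,0.7,4.4],[0.5,0,0],45],[[0.8,0.7,3.5],[0.5,0,0],45],[[0.5,0,0],[0,0,0],45]]'

```text
time_s: 19.65
position: [481.0, -266.1, 146.6]
ee_rot: [[0.005, 0.979, -0.204], [0.001, -0.204, -0.979], [-1.0, 0.004, -0.002]]
wrist_force: [0.6, 0.9, -0.3]
grip_width: 41.1
```

```bash
python3 - <<'E'
from h import *
plan(M(0,-142.6,85),Rdown(YAW),45,maxmm=48)
E
```

```text
n 2 total mm [ -7.8 -49.5 -61.6] rot [ 0.95 -0.11 -0.25]
[[[3.08, 0.11, 2.51], [0.5, -0.1, -0.1], 45], [[3.08, 0.14, 2.51], [0.5, -0.1, -0.1], 45]]
```

send_rows --motion '[[[1.5,0.1,2.6],[0.5,0,0],45],[[2.5,0.1,2.3],[0.5,0,0],45],[[1.5,0,0],[0,0,0],45],[[0,0,0],[0,0,0],45]]'

```text
time_s: 20.15
position: [474.9, -310.5, 89.1]
ee_rot: [[0.003, 0.976, -0.217], [0.003, -0.217, -0.976], [-1.0, 0.003, -0.003]]
wrist_force: [-0.0, 0.1, 1.0]
grip_width: 41.2
```

```bash
python3 - <<'E'
from h import *
plan(M(0,-142.6,15),Rdown(YAW),45,maxmm=25)
E
```

```text
n 3 total mm [ -1.6  -5.1 -74.1] rot [ 0.14 -0.19 -0.15]
[[[2.47, -0.02, 0.19], [0.0, -0.1, -0.1], 45], [[2.47, -0.02, 0.18], [0.0, -0.1, -0.1], 45], [[2.47, -0.02, 0.18], [0.0, -0.1, -0.1], 45]]
```

send_rows --motion '[[[2.2,0,0.3],[0,-0.1,-0.1],45],[[2.2,0,0.2],[0,-0.1,-0.1],45],[[1.8,0,0.1],[0,0,0],45],[[0.5,0,0],[0,0,0],45],[[0,0,0],[0,0,0],45]]'

```text
time_s: 20.78
position: [476.1, -314.0, 21.4]
ee_rot: [[0.001, 0.977, -0.214], [-0.001, -0.214, -0.977], [-1.0, 0.001, 0.001]]
wrist_force: [-0.4, 0.5, 0.4]
grip_width: 41.0
```

```bash
python3 - <<'E'
from h import *
plan(M(0,-142.6,13),Rdown(YAW),45,maxmm=25)
E
```

```text
n 1 total mm [-2.8 -1.6 -8.4] rot [ 0.34  0.05 -0.06]
[[[0.84, -0.24, 0.22], [0.3, 0.0, -0.1], 45]]
```

send_rows --motion '[[[0.9,-0.3,0.2],[0.3,0,0],45],[[0,0,0],[0,0,0],20],[[0,0,0],[0,0,0],0],[[0,0,0],[0,0,0],0],[[0,0,0],[0,0,0],0]]'

```text
time_s: 21.4
position: [471.7, -315.6, 12.9]
ee_rot: [[-0.0, 0.976, -0.22], [-0.001, -0.22, -0.976], [-1.0, 0.0, 0.001]]
wrist_force: [0.9, -0.3, -3.4]
grip_width: 20.1
```

send_rows --motion '[[[-0.8,0,0.1],[0,0,0],0],[[-1.0,0,0],[0,0,0],0],[[-1.0,0,0],[0,0,0],0],[[-1.0,0,-0.2],[0,0,0],0]]'

```text
time_s: 21.9
position: [472.0, -314.0, 53.2]
ee_rot: [[-0.0, 0.975, -0.22], [-0.0, -0.22, -0.975], [-1.0, -0.0, 0.0]]
wrist_force: [2.2, 1.7, -5.2]
grip_width: 20.1
```

```bash
python3 - <<'E'
from h import *
st=r.read_state();p=st['position'];print(p,st['wrist_force'],st['grip_width'],(p-O)@MX,(p-O)@MY)
E
```

```text
[ 472.01950339 -314.03769727   53.17497254] [ 2.2446323   1.73882156 -5.19318592] 20.120794762393686 -1.5462592003974036 -141.3354732933454
```

send_rows --motion '[[[-0.8,0,-0.3],[0,0,0],0],[[-0.6,0,-0.3],[0,0,0],0],[[-0.3,0,-0.1],[0,0,0],0],[[-0.2,0,0],[0,0,0],0]]'

```text
time_s: 22.4
position: [473.3, -306.5, 72.4]
ee_rot: [[0.001, 0.976, -0.22], [-0.001, -0.22, -0.976], [-1.0, 0.001, 0.001]]
wrist_force: [13.0, -6.0, -32.4]
grip_width: 20.2
```

send_rows --motion '[[[0,0,0],[0,0,0],45],[[0,0,0],[0,0,0],45],[[-3,0,0],[0,0,0],45],[[-5,0,1],[0,0,0],45],[[-3,0,3],[0,0,0],45]]'

```text
time_s: 23.02
position: [463.9, -343.9, 184.1]
ee_rot: [[-0.002, 0.976, -0.218], [0.002, -0.218, -0.976], [-1.0, -0.003, -0.001]]
wrist_force: [0.7, -0.1, -0.5]
grip_width: 41.1
```

send_rows --motion '[[[-2,0,2],[0,0,0],45],[[0,0,0],[0,0,0],45]]'

```text
time_s: 23.28
position: [460.2, -365.9, 207.9]
ee_rot: [[0.001, 0.976, -0.219], [-0.002, -0.219, -0.976], [-1.0, 0.002, 0.001]]
wrist_force: [-0.1, -0.0, 0.4]
grip_width: 41.3
```

```bash
python3 - <<'E'
from h import *
s=snap('wrist','w10');print(r.read_state()['position'])
print([np.round(proj(s,M(0,-56-88*np.cos(t),46+88*np.sin(t))),1) for t in(.45,.41,.37,.3)])
E
```

```text
[ 459.82234731 -364.95566078  206.76701554]
[array([254.3, 123.3]), array([254.3, 124.8]), array([254.3, 126.2]), array([254.2, 128.2])]
```

View pics/w10.png

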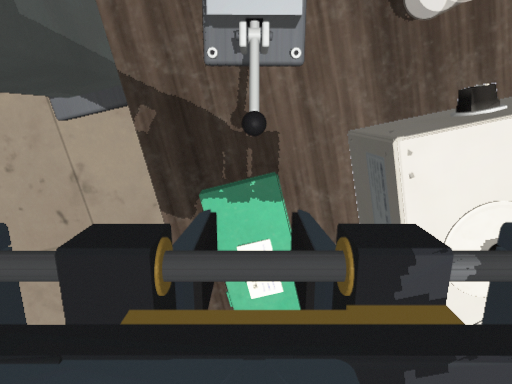

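The lever is fully up: the ball is at (254,123.5) and I predicted (254.3,123.3). Now back to the cover knob.

```bash
cat >> h.py <<'E'
def K(deg,z,rad=58): a=np.radians(deg); return M(-rad*np.sin(a),58-rad*np.cos(a),z)
E
python3 - <<'E'
from h import *
print(K(111.7,130))
plan(K(111.7,160),Rdown(YAW-111.7),50,n=11)
E
```

```text
[469.49449695 -87.15091025 130.        ]
n 11 total mm [  9.7 277.8 -46.8] rot [ 1.1175e+02  0.0000e+00 -3.0000e-02]
[[[0.42, -0.47, -2.48], [10.2, 0.0, 0.0], 50], [[0.42, -0.9, -2.36], [10.2, 0.0, 0.0], 50], [[0.42, -1.3, -2.17], [10.2, 0.0, 0.0], 50], [[0.42, -1.66, -1.9], [10.2, 0.0, 0.0], 50], [[0.42, -1.97, -1.58], [10.2, 0.0, 0.0], 50]]
[[[0.42, -2.22, -1.21], [10.2, 0.0, 0.0], 50], [[0.42, -2.4, -0.8], [10.2, 0.0, 0.0], 50], [[0.42, -2.5, -0.36], [10.2, 0.0, 0.0], 50], [[0.42, -2.53, 0.08], [10.2, 0.0, 0.0], 50], [[0.42, -2.47, 0.53], [10.2, 0.0, 0.0], 50]]
[[[0.43, -2.34, 0.96], [10.2, 0.0, 0.0], 50]]
```

send_rows --motion '[[[0.4,-0.5,-2.5],[10.2,0,0],50],[[0.4,-0.9,-2.4],[10.2,0,0],50],[[0.4,-1.3,-2.2],[10.2,0,0],50],[[0.4,-1.7,-1.9],[10.2,0,0],50],[[0.4,-2.0,-1.6],[10.2,0,0],50]]'

```text
time_s: 23.95
position: [462.7, -229.2, 180.2]
ee_rot: [[-0.007, 0.419, -0.908], [0.005, -0.908, -0.419], [-1.0, -0.007, 0.004]]
wrist_force: [1.1, -0.1, -0.3]
grip_width: 45.9
```

send_rows --motion '[[[0.4,-2.2,-1.2],[10.2,0,0],50],[[0.4,-2.4,-0.8],[10.2,0,0],50],[[0.4,-2.5,-0.4],[10.2,0,0],50],[[0.4,-2.5,0.1],[10.2,0,0],50],[[0.4,-2.3,0.5],[10.2,0,0],50]]'

```text
time_s: 24.58
position: [467.7, -95.5, 154.1]
ee_rot: [[-0.016, -0.466, -0.884], [0.009, -0.885, 0.466], [-1.0, -0.0, 0.018]]
wrist_force: [1.4, -0.4, -0.1]
grip_width: 45.7
```

```bash
python3 - <<'E'
from h import *
plan(K(111.7,150),Rdown(YAW-111.7),50)
s=snap('wrist','w11');print(proj(s,K(111.7,95)))
E
```

```text
n 1 total mm [ 1.8  8.3 -4.1] rot [ 6.59  1.04 -0.04]
[[[0.41, -0.82, 0.23], [6.6, 1.0, 0.0], 50]]
(np.float64(242.5063321047348), np.float64(212.12770599880832))
```

View pics/w11.png

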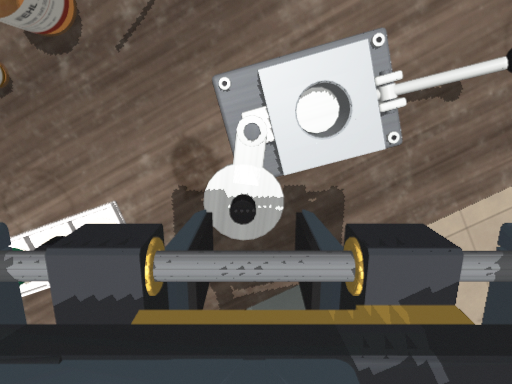

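The knob is at (242,209), which matches the fully open position, and the cavity is empty. Descending around it.

send_rows --motion '[[[0.5,-0.8,0.2],[6.6,1.0,0],50],[[1.0,0,0],[0,0,0],50],[[0,0,0],[0,0,0],50]]'

```text
time_s: 25.0
position: [467.0, -83.5, 135.4]
ee_rot: [[-0.006, -0.569, -0.823], [0.001, -0.823, 0.569], [-1.0, 0.003, 0.006]]
wrist_force: [-0.9, -0.5, -0.4]
grip_width: 45.4
```

```bash
python3 - <<'E'
from h import *
plan(K(111.7,75),Rdown(YAW-111.7),50,maxmm=22)
E
```

```text
n 3 total mm [  2.5  -3.7 -60.4] rot [-0.25  0.34 -0.15]
[[[2.01, 0.05, -0.15], [-0.1, 0.1, 0.0], 50], [[2.01, 0.05, -0.14], [-0.1, 0.1, 0.0], 50], [[2.01, 0.05, -0.14], [-0.1, 0.1, 0.0], 50]]
```

send_rows --motion '[[[2.0,0.1,-0.2],[0,0.1,0],50],[[2.0,0,-0.2],[0,0.1,0],50],[[1.3,0,-0.1],[0,0.1,0],50],[[0.2,0,0],[0,0,0],50]]'

```text
time_s: 25.5
position: [470.4, -88.6, 78.7]
ee_rot: [[-0.003, -0.561, -0.828], [-0.001, -0.828, 0.561], [-1.0, 0.003, 0.001]]
wrist_force: [0.0, 0.3, -0.1]
grip_width: 45.8
```

```bash
python3 - <<'E'
from h import *
arcstate();plan(K(111.7,75),Rdown(YAW-111.7),50,maxmm=22)
E
```

```text
arc angle(cw+) 111.0 radius 56.4 tool turn cw 111.5 z 78.7 F [ 0.   0.3 -0.1] w 45.8 t 25.5 q [-13.  15. 127.  -0.  38. 111.]
n 1 total mm [-1.   1.4 -3.7] rot [ 0.24  0.07 -0.15]
[[[0.37, -0.07, 0.16], [0.2, 0.1, -0.2], 50]]
```

Close to the cage opening, then swing back counter-clockwise.

send_rows --motion '[[[0.3,-0.1,0.2],[0,0,0],40],[[0,0,0],[0,0,0],29],[[0,0.5,0],[-5,0,0],29],[[0,0.8,0],[-8,0,0],29],[[0,0.8,-0.1],[-8,0,0],29]]'

```text
time_s: 26.12
position: [461.7, -105.6, 77.6]
ee_rot: [[0.0, -0.216, -0.976], [-0.002, -0.976, 0.216], [-1.0, 0.002, -0.001]]
wrist_force: [0.8, 2.1, -2.0]
grip_width: 26.9
```

```bash
python3 - <<'E'
from h import *
arcstate()
E
```

```text
arc angle(cw+) 91.7 radius 57.5 tool turn cw 89.7 z 77.6 F [ 0.8  2.1 -2. ] w 26.9 t 26.125 q [-16.  15. 128.  -0.  37.  87.]
```

send_rows --motion '[[[0,0.8,0],[-8,0,0],29],[[0,0.8,0],[-8,0,0],29],[[0,0.8,0],[-8,0,0],29],[[0,0.8,-0.1],[-8,0,0],29],[[0,0.8,-0.1],[-8,0,0],29]]'

```text
time_s: 26.75
position: [466.2, -144.5, 79.6]
ee_rot: [[0.001, 0.485, -0.875], [-0.001, -0.875, -0.485], [-1.0, 0.002, -0.0]]
wrist_force: [-2.0, 1.0, -1.8]
grip_width: 26.8
```

```bash
python3 - <<'E'
from h import *
arcstate()
E
```

```text
arc angle(cw+) 51.6 radius 56.8 tool turn cw 48.3 z 79.6 F [-2.   1.  -1.8] w 26.8 t 26.75 q [-20.  15. 126.  -0.  38.  41.]
```

send_rows --motion '[[[0.2,0.9,0],[-8,0,0],29],[[0.1,0.9,0],[-8,0,0],29],[[0,0.9,0],[-8,0,0],29],[[0,0.9,0],[-8,0,0],29],[[0,0.7,0],[-6,0,0],29]]'

```text
time_s: 27.38
position: [496.4, -174.9, 78.7]
ee_rot: [[0.002, 0.93, -0.369], [-0.001, -0.369, -0.93], [-1.0, 0.002, -0.0]]
wrist_force: [-0.9, 1.6, -0.5]
grip_width: 26.7
```

```bash
python3 - <<'E'
from h import *
arcstate()
E
```

```text
arc angle(cw+) 8.1 radius 58.8 tool turn cw 8.9 z 78.7 F [-0.9  1.6 -0.5] w 26.7 t 27.375 q [-22.  18. 122.   0.  39.  -0.]
```

send_rows --motion '[[[0,0.5,0],[-4,0,0],29],[[0,0.4,0],[-4,0,0],29]]'

```text
time_s: 27.62
position: [505.0, -177.9, 79.4]
ee_rot: [[0.001, 0.973, -0.23], [-0.0, -0.23, -0.973], [-1.0, 0.001, 0.0]]
wrist_force: [-0.8, 0.8, 0.1]
grip_width: 26.4
```

```bash
python3 - <<'E'
from h import *
arcstate()
E
```

```text
arc angle(cw+) -0.7 radius 59.3 tool turn cw 0.6 z 79.4 F [-0.8  0.8  0.1] w 26.4 t 27.625 q [-22.  19. 121.   0.  40.  -9.]
```

send_rows --motion '[[[0,0.3,0],[0,0,0],29],[[0,0.2,0],[0,0,0],29]]'

```text
time_s: 27.88
position: [506.8, -178.3, 79.2]
ee_rot: [[-0.006, 0.973, -0.231], [0.001, -0.23, -0.973], [-1.0, -0.006, 0.0]]
wrist_force: [-15.5, -1.1, 9.3]
grip_width: 26.8
```

```bash
python3 - <<'E'
from h import *
arcstate()
E
```

```text
arc angle(cw+) -2.5 radius 59.3 tool turn cw 0.6 z 79.2 F [-15.5  -1.1   9.3] w 26.8 t 27.875 q [-22.  19. 121.  -0.  40.  -8.]
```

Contact at the shut stop (15 N). A slight extra push to be sure, then back off, rise and check.

send_rows --motion '[[[0,0.1,0],[0,0,0],29],[[0,-0.4,0],[0,0,0],31],[[-1.5,0,0],[0,0,0],33],[[-4,0,0],[0,0,0],45],[[-5,0,3],[0,0,0],45]]'

```text
time_s: 28.5
position: [495.4, -205.5, 186.8]
ee_rot: [[-0.011, 0.972, -0.233], [0.003, -0.233, -0.972], [-1.0, -0.012, -0.001]]
wrist_force: [-0.4, 0.0, 0.5]
grip_width: 40.8
```

send_rows --motion '[[[-4,0,5],[0,0,0],45],[[-2,0,4],[0,0,0],45],[[0,0,3],[0,0,0],45],[[0,0,0],[0,0,0],45]]'

```text
time_s: 29.0
position: [469.8, -326.7, 258.2]
ee_rot: [[0.001, 0.972, -0.235], [-0.005, -0.235, -0.972], [-1.0, 0.002, 0.005]]
wrist_force: [-0.0, -0.6, 0.3]
grip_width: 40.7
```

```bash
python3 - <<'E'
from h import *
s=snap('wrist','w12');print(r.read_state()['position'],r.read_state()['wrist_force'])
print('knobtop pred',[np.round(proj(s,K(d,95)),1) for d in(0,2,4)],'ball',proj(s,M(0,-135.2,84.3)))
a=s['img'][0:190,180:330][:,:,::-1];cv2.imwrite('pics/w12z.png',cv2.resize(a,None,fx=3.1,fy=3.1,interpolation=cv2.INTER_CUBIC))
snap('top','t2');a=load('t2')['img'][150:260,120:360][:,:,::-1];cv2.imwrite('pics/t2z.png',cv2.resize(a,None,fx=3.3,fy=3.3,interpolation=cv2.INTER_CUBIC))
E
```

```text
[ 470.07320585 -325.86650451  258.15102189] [ 0.36947717 -0.86992621 -0.09832264]
knobtop pred [array([250.6,  16.9]), array([248.4,  16.9]), array([246.2,  16.8])] ball (np.float64(253.0501935852792), np.float64(160.2238809596034))
```

View pics/w12z.png

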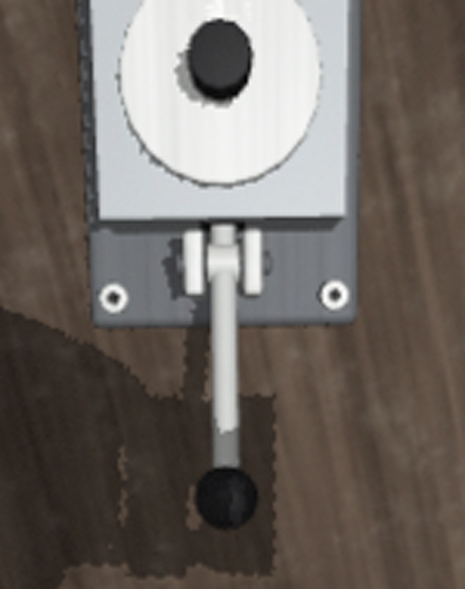

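View pics/t2z.png

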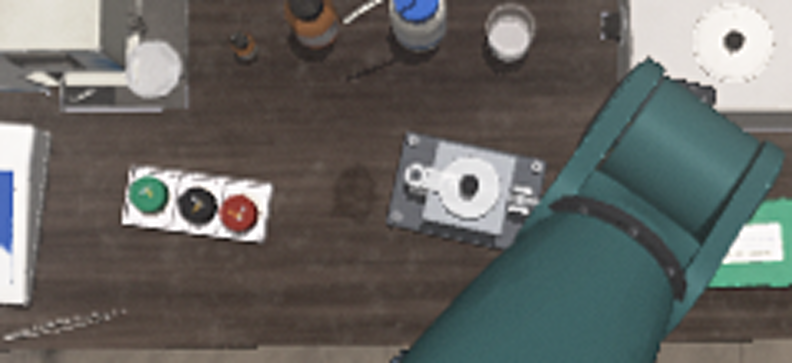

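The knob top is at (251,17), where the shut cover should put it. The ball is at (253,160), its fully up position. The mount is in the tray and the other items haven't moved.

```bash
python3 -c "
from plant import r
print(r.sign_off())"
```

```text
the job is handed in; nothing more can be done
None
```

The job is done in the order asked and handed in at about 29 s of robot time, against the 67 s limit. Sign-off reports no verdict, so success rests on my own last checks.

- **Cover:** I swung it open to its stop and, at the end, shut it to its stop. In the last wrist picture the knob top is at (251,17), where I predicted (250.6,16.9) for shut.
- **Lever:** I pressed it fully down to raise the mount, then brought it fully back up. The ball is at about (253,160), as predicted for fully up.
- **Mount:** It stands upright in the +y compartment, about 2 mm from the measured centre. The two older mounts are in their places and the nearby items in the final top view look undisturbed. The arm hides part of that view, and I did not check the book and marker at the end.
- **Forces:** The highest wrist force I read was about 58 N, at the cover's open stop. I also saw about 39 N at the lever's lower stop, where the ball slipped several mm in the grip.
- **Placing:** The mount touched the tray at about 35 N just before release, which was firmer than I intended.
- **Disagreement:** The grip width read about 2 mm less than the true sizes. The measured heights of the mount and tray tops were within about 2 mm of the text; single tray corners were up to 4 mm off.

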